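# Flip the cleaned disk's marker to green

### The job

The black disk lying in one of the two yellow cradles has been cleaned: with the fingertips, push that station's orange marker paddle right over its hinge, without flicking it, until it lies fully flat on the other side with its green face up, then move clear of it. The hinge is stiff, so push it all the way down. Leave the marker of the empty station showing orange, and do not pick up or shift the disk or anything else on the bench.

Things in the scene. Friction and masses are not known exactly. Their poses are not given: they have to be found in the camera images.
- station_full: White board 150 x 220 x 12 mm, fixed; origin: centre of its underside; x points away from the robot across the hinge, y left. Yellow cradle at y +54 mm, rim 22 mm above the bench. Marker stand at y -62 mm: two posts 16 x 7 mm, 95 mm high, 52 mm apart inside, with a rest bar (30 mm along x) just under the hinge. This is the station whose cradle holds the black disk.
- marker_full (a joint): Hinge angle (rad) of the marker of the station with the disk: paddle 44 mm wide, 6 mm thick, reaching 80 mm from the hinge. 0: level, on the robot's side (board -x), orange up, free edge over open air; pi/2: upright; pi: level on the far side, green up. Starts at 0 to 0.2; stops at 0 and pi. Stiff: stays at any angle where it is left; about 1 N at the edge turns it.
- hinge_full (a point): Middle of the hinge line of the marker of the station with the disk, 87 mm above the bench, at board x = 0, y = -62 mm; the hinge line runs along the board's y.
- marker_full_edge (a point): Middle of the free edge of that paddle, at mid thickness, 80 mm from the hinge line; turns with the paddle.
- station_empty: White board 150 x 220 x 12 mm, fixed; origin: centre of its underside; x points away from the robot across the hinge, y left. Yellow cradle at y +54 mm, rim 22 mm above the bench. Marker stand at y -62 mm: two posts 16 x 7 mm, 95 mm high, 52 mm apart inside, with a rest bar (30 mm along x) just under the hinge. This is the station whose cradle is empty.
- marker_empty (a joint): Hinge angle (rad) of the marker of the station with the empty cradle: paddle 44 mm wide, 6 mm thick, reaching 80 mm from the hinge. 0: level, on the robot's side (board -x), orange up, free edge over open air; pi/2: upright; pi: level on the far side, green up. Starts at 0 to 0.2; stops at 0 and pi. Stiff: stays at any angle where it is left; about 1 N at the edge turns it.
- hinge_empty (a point): Middle of the hinge line of the marker of the station with the empty cradle, 87 mm above the bench, at board x = 0, y = -62 mm; the hinge line runs along the board's y.
- marker_empty_edge (a point): Middle of the free edge of that paddle, at mid thickness, 80 mm from the hinge line; turns with the paddle.
- disk: Black diskette 90 x 94 x 4 mm with a round metal hub, 25 g, lying loose in the yellow cradle; origin at the centre of its underside, 14 mm above the bench.
- spare_disk: Blue diskette 90 x 94 x 4 mm lying loose on the bench; origin at the centre of its underside.
- bottle: White plastic bottle, 64 mm across, 170 mm high, standing loose behind the stations; origin at the centre of its underside.
- swab_pot: Clear empty pot, 72 mm across, 75 mm high, standing loose behind the stations; origin at the centre of its underside.
- tape: Orange tape ring lying flat, 90 mm across, 22 mm high, loose behind the stations; origin at the centre of its underside.
- brush: Brush 180 mm long with a dark wooden handle, lying loose to the robot's right; origin below its middle.
- disk_box: Grey closed disk box 110 x 105 x 45 mm standing loose to the robot's left; origin at the centre of its underside.

How it is judged:
By the outcome, as a careful person would: the job done as asked, in the order asked, and still so for the second after the job is handed in, with the robot touching nothing.
It also fails if it takes over 42 s, if anything falls off the work surface, if the arm or the gripper's body presses on something with over 40 N, if the wrist force passes 120 N, or if a joint passes its speed limit or range.

### The arm

A 6-joint arm with a two-finger parallel gripper is mounted at the origin on the work surface. World frame = base frame: x ahead of the robot, y to its left, z up, the work surface at z = 0. Lengths are in m, angles in rad, forces in N, time in s.
With the tool pointing down it reaches from about 0.35 to 0.975 m from the base axis. Payload 4.9 kg.
Tool frame: the origin (TCP) lies on the centre line of the jaws, within the pads' length; the fingertips stand 14 mm ahead of it and the grasp point (between the pads) lies 5 mm behind it; x points along the fingers, z is the direction in which the jaws open and shut, and the axes are right-handed (so a half turn about x gives the same grasp; the last joint's range is limited). The gripper opens to 85 mm and grips with 20 to 120 N. Pads are 22 mm wide; open, the fingers measure 114 mm over their backs; the gripper's body (76 mm by 85 mm) begins 54 mm behind the grasp point. The pads swing forward as they close: fully open they stand 13 mm farther back than shut.
Start: joints at [-1.234, 0.053, 1.613, -0, 1.476, -0.119], TCP at [0.275, -0.561, 0.245] pointing down, gripper open.
Joint ranges: [-3.01, 3.01], [-1.01, 2.22], [0.06, 2.58], [-1.02, 4.17], [0.09, 2.62], [-3.14, 3.14]. Speed limits (rad/s): [2.57, 2.57, 3.14, 3.14, 3.14, 3.14].

### API

Orientations are given as a rotation vector (axis times angle).
In Python, from station import ctrl gives the robot as it stands.
- The arm moves only by the tool move_arm, never from a script. Its argument "increments" is a list that holds one entry, the list of rows, each a list of 4 numbers: the shift along the tool's x, y, z in units of 25 cm (1.0 is 25 cm), then the turn about the tool's x in units of 90 degrees (1.0 is 90 degrees). A call has 1 to 20 rows; each row shifts and turns the commanded pose from where the row before left it, along the tool's axes as they then stand; what a row does not reach is not made up. A row lasts 1/12 s, in which the tool goes at most 41.7 mm and 7.16 degrees, less where a joint would pass 70% of its speed; a pose out of reach is approached as far as the arm can. A call with a number of a shift or a turn outside -1 to 1 is refused whole. A call with a gripper value outside its range is refused whole. "gripper" is the closure, from 0 (fully open) to 1 (shut), set as the call begins (left out, the last holds). The fingers move at their own pace and stop on an object; "squeeze" is the grip in N (left out, the last holds). Time passes only in rows, so rows that do not move let the fingers close. It gives the time, the measured TCP pose, the force and the opening at its end, in the units of the state.
- ctrl.get_obs(): the state, without advancing time (a new reading comes with each control period).
- ctrl.get_image(name): name is "side" or "top"; returns a dict with "pixels" (400x640x3 uint8, red, green, blue), "depth" (400x640 float32, m along the optical axis (not along the pixel's ray), 0 where there is no reading), "K" (3x3 intrinsics, pixels), "k1" (the pictures are not rectified: a ray, as slopes to the right and down, at radius r is drawn at 1 + k1 r^2 times it, then the intrinsics apply), "extrinsics" (4x4, takes a point from camera to world coordinates). Camera axes: x right, y up, looking along -z (the intrinsics and any distortion apply to the point x, -y, -z); pixel columns grow to the right and rows downward; lengths in m; the calibration is good to about 2 mm. A picture is of the moment at which its call begins.
- ctrl.finish_job(): hands the job in, once; it reports no verdict.
Trained networks look in the newest picture that a camera, given by its name, has taken for a name from the list of things; names that differ only in an ending like _2 or _b are one class to them, and where a whole thing is asked for, a point or a joint stands for the part that bears it (a point fixed in the world has none). Each returns a list of dicts, best first, with "score" (0 to 1); they miss things now and then, are a little off and sometimes report something else, mostly with a low value. They report only what shows in the picture. A call takes as long as a camera call.
- ctrl.trace(camera, target): "region" (400x640 bool, what is visible of it) and "pixel" ([row, column] in pixels, amid what is visible of it).
The state is a dict: "t": time; "q": joint angles; "dq": joint speeds; "effort": joint torques, N m; "tool_pos": TCP position; "tool_rot": TCP orientation; "contact_force": force on the tool from outside, world axes, zero at the start; "wrist_torque": the same for the moment, N m; "opening": finger opening in m.
Only numpy, scipy, OpenCV 4.12 (cv2) and the standard library are available. Lean on these libraries where they do the work, as an engineer would, in place of code of your own. Each camera call takes 0.05 s, during which the arm holds its last target. There are 200 camera calls.

## Working session

There is one attempt and no reset: what is moved stays moved. The work goes in short steps, Python scripts to look and compute and a tool call to move; the robot and the scene stay as the last step left them, time stands still between calls to the robot, and variables do not carry over. Pictures are saved under pics/ and viewed, about 8 in all and at most 12, crops included, and the job is handed in when it is done.

Besides the shell and the picture viewer there is one more tool, called after ">>>" by a JSON object that holds its "method" and its "body", one argument or row to a line. move_arm: Moves the arm, as the interface text tells. Shifts and turns lie within -1 to 1; 1 stands for 25 cm of shift or 90 degrees of turn. Its arguments: {"type":"object","properties":{"increments":{"type":"array","items":{"type":"array","items":{"type":"array","items":{"type":"number","minimum":-1,"maximum":1}}}},"gripper":{"type":"number"},"squeeze":{"type":"number"}},"required":["increments"]}

```bash
mkdir -p pics; cat > h.py <<'E'
import numpy as np, cv2
from station import ctrl
def save(im,n,crop=None):
    p=im["pixels"][:,:,::-1]
    if crop: r0,r1,c0,c1=crop; p=cv2.resize(p[r0:r1,c0:c1],None,fx=3,fy=3)
    cv2.imwrite("pics/"+n,p)
def pts(im,mask=None):
    d=im["depth"]; r,c=np.nonzero((d>0) if mask is None else (mask&(d>0)))
    K=im["K"]; u=np.stack([c,r],1).astype(float)[:,None]
    n=cv2.undistortPoints(u,K,np.array([im["k1"],0,0,0],float))[:,0]
    z=d[r,c]; P=np.stack([n[:,0]*z,-n[:,1]*z,-z,np.ones_like(z)],1)
    return (P@im["extrinsics"].T)[:,:3],r,c
E
python3 - <<'E'
from h import *
o=ctrl.get_obs(); print(o["t"],o["tool_pos"],o["tool_rot"],o["opening"])
ims={}
for cam in("top","side"):
    im=ctrl.get_image(cam); save(im,cam+"0.png"); print(cam,im["extrinsics"].round(3).tolist())
    for t in("station_full","station_empty","marker_full","marker_empty","disk","bottle","swab_pot","tape","disk_box","brush","spare_disk"):
        for x in ctrl.trace(cam,t)[:2]:
            P,_,_=pts(im,x["region"])
            if len(P): print(t,round(x["score"],2),x["pixel"],np.median(P,0).round(3),P.min(0).round(3),P.max(0).round(3))
E
```

```text
0.0 [ 0.27491018 -0.56063271  0.2440306 ] [ 0.86854659  1.3926703  -0.86640107] 0.08513650705656256
top [[0.02, 0.983, -0.182, 0.291], [-1.0, 0.023, 0.017, 0.064], [0.021, 0.181, 0.983, 1.371], [0.0, 0.0, 0.0, 1.0]]
station_full 0.87 [200.3, 279.5] [0.52  0.16  0.014] [ 0.442  0.068 -0.004] [0.645 0.317 0.1  ]
marker_full 0.8 [207.3, 283.7] [0.487 0.148 0.092] [0.443 0.113 0.01 ] [0.533 0.181 0.099]
marker_empty 0.75 [200.0, 405.9] [ 0.528 -0.249  0.098] [ 0.486 -0.272  0.087] [ 0.57  -0.227  0.11 ]
marker_empty 0.74 [200.0, 280.7] [0.52  0.162 0.014] [0.443 0.071 0.002] [0.648 0.319 0.1  ]
disk 0.62 [190.1, 262.7] [0.563 0.245 0.019] [0.509 0.189 0.006] [0.618 0.303 0.027]
bottle 0.95 [133.4, 291.2] [0.733 0.137 0.113] [ 0.715  0.108 -0.005] [0.829 0.18  0.174]
swab_pot 0.86 [136.5, 406.7] [ 0.761 -0.275  0.043] [ 0.716 -0.307 -0.002] [ 0.816 -0.233  0.083]
swab_pot 0.15 [199.8, 404.7] [ 0.528 -0.249  0.098] [ 0.487 -0.272  0.087] [ 0.571 -0.227  0.11 ]
tape 0.65 [131.7, 347.7] [ 0.751 -0.054  0.021] [ 0.7   -0.098 -0.003] [ 0.794 -0.01   0.029]
disk_box 0.85 [213.7, 173.0] [0.461 0
[... 974 characters left out ...]
.018] [0.519 0.145 0.005] [0.621 0.301 0.096]
bottle 0.82 [172.2, 379.6] [0.74  0.119 0.094] [0.715 0.101 0.005] [0.772 0.149 0.174]
swab_pot 0.62 [264.4, 423.0] [ 0.752 -0.267  0.046] [ 0.718 -0.307 -0.002] [ 0.786 -0.235  0.081]
tape 0.87 [216.1, 394.1] [ 0.746 -0.055  0.018] [ 0.702 -0.104 -0.001] [ 0.792 -0.006  0.03 ]
disk_box 0.82 [127.6, 278.8] [0.461 0.513 0.042] [ 0.396  0.467 -0.006] [0.539 0.662 0.057]
brush 0.89 [340.3, 342.3] [ 0.45  -0.448  0.017] [ 0.381 -0.469 -0.005] [ 0.566 -0.422  0.027]
brush 0.64 [264.1, 352.1] [ 0.529 -0.251  0.096] [ 0.488 -0.277  0.005] [ 0.571 -0.165  0.11 ]
spare_disk 0.81 [177.0, 253.9] [0.308 0.3   0.003] [ 0.253  0.241 -0.01 ] [0.362 0.372 0.016]
```

View pics/top0.png

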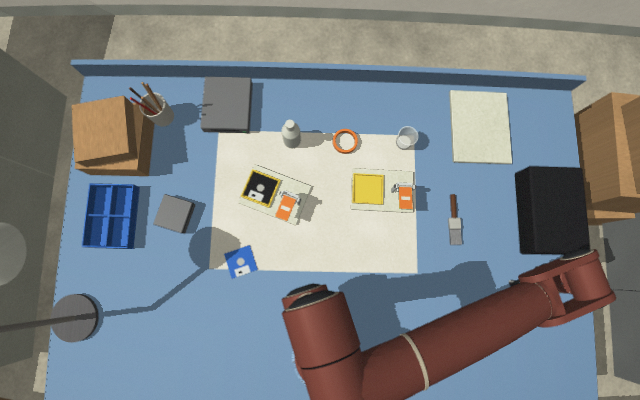

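View pics/side0.png

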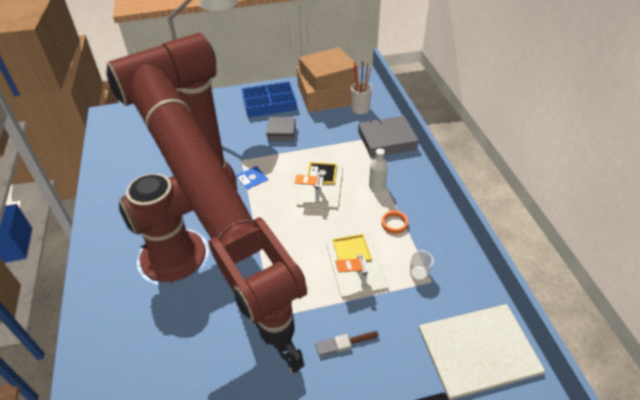

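```bash
python3 - <<'E'
from h import *
from scipy.spatial.transform import Rotation as R
A=[]
for cam in("top","side"):
    im=ctrl.get_image(cam); P,r,c=pts(im)
    hsv=cv2.cvtColor(im["pixels"],cv2.COLOR_RGB2HSV)[r,c]
    org=(hsv[:,0]<22)&(hsv[:,1]>140)&(hsv[:,2]>90)
    for nm,(y0,y1) in dict(full=(.08,.22),empty=(-.32,-.18)).items():
        m=org&(P[:,1]>y0)&(P[:,1]<y1)&(P[:,0]>.4)&(P[:,0]<.62)&(P[:,2]>.07)
        Q=P[m]; q=Q[:,:2].astype(np.float32)
        rect=cv2.minAreaRect(q); f=np.linalg.lstsq(np.c_[Q[:,:2],np.ones(len(Q))],Q[:,2],rcond=None)[0]
        print(cam,nm,len(Q),rect,cv2.boxPoints(rect).round(3).tolist(),"plane",f.round(3),Q[:,2].min(),Q[:,2].max())
    # board top
    m=(P[:,2]>.005)&(P[:,2]<.018)&(P[:,0]>.38)&(P[:,0]<.7)&(P[:,1]>.0)&(P[:,1]<.38)&(hsv[:,1]<60)&(hsv[:,2]>140)
    rect=cv2.minAreaRect(P[m][:,:2].astype(np.float32)); print("board",m.sum(),rect)
    m=(P[:,2]>.08)&(P[:,2]<.12)&(P[:,0]>.4)&(P[:,0]<.62)&(P[:,1]>.05)&(P[:,1]<.25)&(~org)
    for p,h in list(zip(P[m],hsv[m]))[::max(1,m.sum()//25)]: print(p.round(3),h)
print(R.from_rotvec(ctrl.get_obs()["tool_rot"]).as_matrix().round(3))
E
```

```text
top full 249 ((0.48443716764450073, 0.1485767960548401), (0.043689243495464325, 0.07611534744501114), 70.38862609863281) [[0.4410000145435333, 0.14100000262260437], [0.5130000114440918, 0.11500000208616257], [0.527999997138977, 0.15600000321865082], [0.4560000002384186, 0.18199999630451202]] plane [-0.029 -0.002  0.106] 0.08517063010578818 0.09900345298086966
top empty 248 ((0.5260595083236694, -0.24943381547927856), (0.043491777032613754, 0.07593118399381638), 87.93829345703125) [[0.4869999885559082, -0.27000001072883606], [0.5630000233650208, -0.27300000190734863], [0.5649999976158142, -0.2290000021457672], [0.48899999260902405, -0.22599999606609344]] plane [-0.19   0.023  0.203] 0.08506225094733932 0.10966964527945544
board 1772 ((0.540328323841095, 0.1903270184993744), (0.378974586725235, 0.3188537359237671), 89.97843933105469)
[0.539 0.167 0.093] [ 32  26 169]
[0.534 0.163 0.1  ] [ 45  10 198]
[0.538 0.141 0.083] [ 45   7 215]
[0.533 0.16  0.09 ] [ 45  10 156]
[0.535 0.141 0.082] [ 41  10 210]
[0.529 0.163 0.094] [ 45   7 215]
[0.531 0.144 0.087] [ 39  12 154]
[0.532 0.117 0.081
[... 1833 characters left out ...]
] [ 16  61 249]
[0.449 0.16  0.094] [ 14  93 247]
[0.524 0.142 0.092] [ 11 103 236]
[0.475 0.149 0.093] [ 15  94 251]
[0.523 0.14  0.09 ] [ 11  99 229]
[0.477 0.142 0.094] [ 15  36 249]
[0.524 0.13  0.093] [ 12  42 193]
[0.476 0.138 0.093] [ 16  52 249]
[0.528 0.13  0.087] [ 19  14 196]
[0.486 0.132 0.091] [ 14 134 249]
[0.444 0.138 0.091] [ 14  74 224]
[0.467 0.127 0.095] [ 12 137 225]
[0.52  0.113 0.096] [ 13  25 184]
[0.484 0.127 0.087] [ 14  87 220]
[0.508 0.12  0.088] [ 10 123 226]
[0.504 0.12  0.083] [ 14  64 182]
[0.531 0.114 0.083] [ 19   9 228]
[0.526 0.11  0.083] [ 20  14 217]
[0.518 0.105 0.085] [ 18  10 126]
[[-0.     0.898  0.44 ]
 [ 0.     0.44  -0.898]
 [-1.     0.    -0.   ]]
```

The full station is the left one, around (275, 193) in the top picture, turned about −20°. Its hinge is at about (0.524, 0.134) and its paddle is nearly level. I'll turn the tool so the jaws run along the hinge line and bring it in front of the free edge.

>>> {"method": "move_arm", "body": {
  "increments": [
    [[0,0,0,0.073],[0,0,0,0.073],[0,0,0,0.073],[0,0,0,0.073],[0,0,0,0.073],[0,0,0,0.073],[0,0,0,0.073],[0,0.0213,-0.1306,0],[0,0.0213,-0.1306,0],[0,0.0213,-0.1306,0],[0,0.0213,-0.1306,0],[0,0.0213,-0.1306,0],[0,0.0213,-0.1306,0],[0,0.0213,-0.1306,0],[0,0.0213,-0.1306,0],[0,0.0213,-0.1306,0],[0,0,0,0]]
  ],
  "gripper": 1
}}

```text
t: 2.72
tool_pos: [0.4221, -0.297, 0.2455]
tool_rot: [1.458, 1.028, -1.454]
contact_force: [0.9, -0.1, -0.2]
opening: -0.0003
```

>>> {"method": "move_arm", "body": {
  "increments": [
    [[0,-0.0543,-0.1267,0],[0,-0.0543,-0.1267,0],[0,-0.0543,-0.1267,0],[0,-0.0543,-0.1267,0],[0,-0.0543,-0.1267,0],[0,-0.0543,-0.1267,0],[0,-0.0543,-0.1267,0],[0,-0.0543,-0.1267,0],[0,-0.0543,-0.1267,0],[0,-0.0543,-0.1267,0],[0,-0.0543,-0.1267,0],[0,-0.0543,-0.1267,0],[0,-0.0543,-0.1267,0],[0,-0.0543,-0.1267,0],[0,0,0,0],[0,0,0,0]]
  ]
}}

```text
t: 4.05
tool_pos: [0.3919, 0.1816, 0.2454]
tool_rot: [1.457, 1.026, -1.458]
contact_force: [0.1, 0.2, -0.7]
opening: -0.0001
```

>>> {"method": "move_arm", "body": {
  "increments": [
    [[0.104,0,0,0],[0.104,0,0,0],[0.104,0,0,0],[0.104,0,0,0],[0.104,0,0,0],[0.104,0,0,0],[0,0.04,0,0],[0,0.04,0,0],[0,0.04,0,0],[0,0.04,0,0],[0,0.01,0,0],[0,0.008,0,0],[0,0.008,0,0],[0,0,0,0]]
  ]
}}

```text
t: 5.22
tool_pos: [0.4363, 0.1647, 0.0898]
tool_rot: [1.46, 1.024, -1.459]
contact_force: [0.1, -0.5, 0.1]
opening: 0.0002
```

```bash
python3 - <<'E'
from h import *
im=ctrl.get_image("side"); save(im,"s1.png",(120,260,230,430)); print(ctrl.get_obs()["contact_force"])
E
```

```text
[-0.59103752  0.81416419  0.06243939]
```

View pics/s1.png

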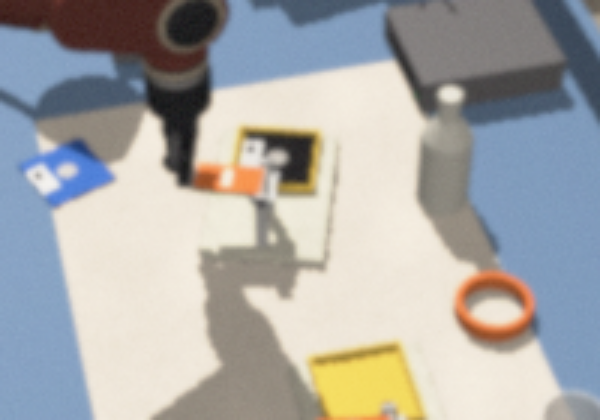

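The closed fingertips (crop pixel 185, 175) are just in front of the orange free edge at about (195, 178). I'll creep in to contact.

>>> {"method": "move_arm", "body": {
  "increments": [
    [[0,0.006,0,0],[0,0.006,0,0],[0,0,0,0]]
  ]
}}

```text
t: 5.52
tool_pos: [0.4378, 0.164, 0.0889]
tool_rot: [1.459, 1.027, -1.461]
contact_force: [-2.5, 1.6, 0.2]
opening: 0.0
```

>>> {"method": "move_arm", "body": {
  "increments": [
    [[0,0.004,0,0],[0,0.004,0,0],[0,0,0,0]]
  ]
}}

```text
t: 5.77
tool_pos: [0.4378, 0.1639, 0.0879]
tool_rot: [1.457, 1.031, -1.465]
contact_force: [-7.3, 4.6, 0.6]
opening: -0.0003
```

>>> {"method": "move_arm", "body": {
  "increments": [
    [[-0.008,0.002,0,0],[-0.008,0.001,0,0],[-0.008,0.001,0,0],[-0.008,0.001,0,0],[-0.008,0.001,0,0],[0,0,0,0]]
  ]
}}

```text
t: 6.27
tool_pos: [0.4385, 0.1636, 0.0978]
tool_rot: [1.456, 1.032, -1.467]
contact_force: [-9.6, 5.8, 2.4]
opening: -0.0001
```

```bash
cat >> h.py <<'E'
H=np.array([.5237,.1343,.087]);u=np.array([.94,-.34,0])
def ang(cam="side"):
    im=ctrl.get_image(cam); P,r,c=pts(im); hsv=cv2.cvtColor(im["pixels"],cv2.COLOR_RGB2HSV)[r,c]
    D=P-H; a=D@u; b=D@np.array([.34,.94,0]); z=D[:,2]
    for nm,k in dict(orange=(hsv[:,0]<22),green=(hsv[:,0]>40)&(hsv[:,0]<85)).items():
        m=k&(hsv[:,1]>110)&(abs(b)<.03)&(abs(a)<.1)&(z>-.03)&(z<.11)
        if m.sum()>8:
            print(cam,nm,m.sum(),"a",np.percentile(a[m],[3,50,97]).round(3),"z",np.percentile(z[m],[3,50,97]).round(3),"ang",round(float(np.median(np.arctan2(z[m],-a[m]))),2))
    return im
E
python3 -c "
from h import *
ang();ang('top')
o=ctrl.get_obs();print(o['contact_force'],o['tool_pos'],(o['tool_pos']-H)@u)"
```

```text
side orange 158 a [-0.078 -0.035 -0.006] z [0.001 0.009 0.016] ang 0.2
[-10.37449129   5.51942215   2.29174067] [0.43844264 0.16362393 0.09765735] -0.09011205298604447
```

It is lifting: the paddle is now at about 0.16 rad. I'll continue along the arc.

>>> {"method": "move_arm", "body": {
  "increments": [
    [[-0.012,0.002,0,0],[-0.012,0.003,0,0],[-0.012,0.003,0,0],[-0.012,0.004,0,0],[-0.012,0.004,0,0],[-0.012,0.005,0,0],[0,0,0,0]]
  ]
}}

```text
t: 6.95
tool_pos: [0.4426, 0.1622, 0.1162]
tool_rot: [1.455, 1.035, -1.469]
contact_force: [-15.8, 5.9, 5.8]
opening: 0.0004
```

```bash
python3 -c "
from h import *
ang();ang('top')
o=ctrl.get_obs();print(o['contact_force'],o['tool_pos'],(o['tool_pos']-H)@u)"
```

```text
side orange 161 a [-0.073 -0.033 -0.004] z [0.002 0.017 0.033] ang 0.43
[-14.98642582   6.23291519   6.03824871] [0.44254301 0.16219934 0.11600153] -0.0857733460515662
```

>>> {"method": "move_arm", "body": {
  "increments": [
    [[-0.014,0.004,0,0],[-0.014,0.005,0,0],[-0.014,0.006,0,0],[-0.014,0.007,0,0],[-0.014,0.009,0,0],[-0.014,0.01,0,0],[-0.013,0.011,0,0],[-0.012,0.012,0,0],[0,0,0,0]]
  ]
}}

```text
t: 7.8
tool_pos: [0.4626, 0.1554, 0.1456]
tool_rot: [1.461, 1.024, -1.458]
contact_force: [-2.4, 0.7, 2.1]
opening: -0.0002
```

```bash
python3 -c "
from h import *
ang();ang('top')
o=ctrl.get_obs();print(o['contact_force'],o['tool_pos'],(o['tool_pos']-H)@u)"
```

```text
side orange 130 a [-0.049 -0.026 -0.002] z [0.007 0.037 0.062] ang 0.93
[-0.93834511  0.22562761  0.15516934] [0.46230349 0.15525837 0.14471501] -0.06483856161227769
```

>>> {"method": "move_arm", "body": {
  "increments": [
    [[0,0.016,0,0],[0,0.016,0,0],[0,0.016,0,0],[0,0.016,0,0],[0,0.016,0,0],[0,0.016,0,0],[0,0.016,0,0],[0,0.016,0,0],[0,0.016,0,0],[0,0.016,0,0],[0,0.016,0,0],[0,0.016,0,0],[0,0.016,0,0],[0,0.016,0,0],[0,0.016,0,0],[0,0.016,0,0],[0,0.016,0,0],[0,0.016,0,0],[0,0,0,0]]
  ]
}}

```text
t: 9.48
tool_pos: [0.5304, 0.1305, 0.1446]
tool_rot: [1.461, 1.024, -1.46]
contact_force: [-0.3, -0.2, 1.0]
opening: 0.0003
```

```bash
python3 -c "
from h import *
im=ang();ang('top');save(im,'s2.png',(120,260,230,430))
o=ctrl.get_obs();print(o['contact_force'],o['tool_pos'],(o['tool_pos']-H)@u)"
```

```text
side orange 11 a [0.022 0.032 0.037] z [0.045 0.068 0.091] ang 2.02
side green 12 a [0.014 0.026 0.03 ] z [0.035 0.061 0.07 ] ang 1.97
top green 9 a [-0.     0.003  0.006] z [0.009 0.015 0.019] ang 1.77
[ 0.52109564 -0.98269607  0.11528099] [0.5300084  0.13067635 0.14467865] 0.0071619394684629975
```

View pics/s2.png

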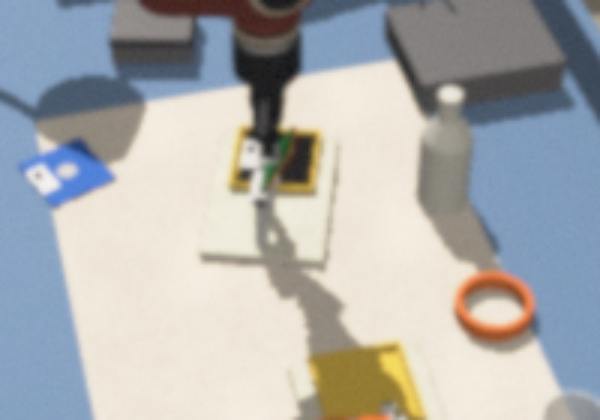

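The paddle is past upright at about 2.0 rad, with its green face showing at crop (285, 150). Next I'll follow it over and down.

>>> {"method": "move_arm", "body": {
  "increments": [
    [[0.007,0.015,0,0],[0.007,0.015,0,0],[0.007,0.015,0,0],[0.007,0.015,0,0],[0.007,0.015,0,0],[0.007,0.015,0,0],[0.013,0.012,0,0],[0.013,0.012,0,0],[0.013,0.012,0,0],[0.013,0.012,0,0],[0.013,0.012,0,0],[0.012,0.004,0,0],[0.012,0.004,0,0],[0.012,0.004,0,0],[0.012,0.004,0,0],[0,0,0,0]]
  ]
}}

```text
t: 10.92
tool_pos: [0.5685, 0.1166, 0.105]
tool_rot: [1.459, 1.025, -1.461]
contact_force: [0.4, -0.0, 0.7]
opening: 0.0005
```

```bash
python3 -c "
from h import *
im=ang();ang('top')
o=ctrl.get_obs();print(o['contact_force'],o['tool_pos'],(o['tool_pos']-H)@u)"
```

```text
side green 62 a [0.008 0.023 0.074] z [-0.001  0.003  0.008] ang 2.97
top green 12 a [0.026 0.038 0.044] z [0.002 0.005 0.009] ang 3.01
[ 0.23877494  0.71686734 -0.3189175 ] [0.56858512 0.1166888  0.10560453] 0.048179820478784295
```

Nearly flat. I'll press further down and outward until the force shows it is against the stop.

>>> {"method": "move_arm", "body": {
  "increments": [
    [[0.004,0.012,0,0],[0.004,0.012,0,0],[0.004,0.01,0,0],[0.004,0,0,0],[0.004,0,0,0],[0,0,0,0]]
  ]
}}

```text
t: 11.52
tool_pos: [0.5769, 0.1141, 0.1036]
tool_rot: [1.46, 1.026, -1.461]
contact_force: [-9.1, 0.6, 12.8]
opening: 0.0002
```

>>> {"method": "move_arm", "body": {
  "increments": [
    [[0.006,0,0,0],[0.006,0,0,0],[0,0,0,0],[0,0,0,0]]
  ]
}}

```text
t: 11.85
tool_pos: [0.577, 0.1142, 0.1032]
tool_rot: [1.459, 1.026, -1.461]
contact_force: [-15.3, -0.4, 26.0]
opening: -0.0002
```

Force rose to 26 N with no further motion, so the paddle is at its stop. I'll lift off and retreat toward the robot.

>>> {"method": "move_arm", "body": {
  "increments": [
    [[-0.02,0,0,0],[-0.08,0,0,0],[-0.12,0,0,0],[-0.12,0,0,0],[-0.12,0,0,0],[-0.12,0,0,0],[0,-0.1,0.08,0],[0,-0.1,0.08,0],[0,-0.1,0.08,0],[0,-0.1,0.08,0],[0,-0.1,0.08,0],[0,-0.1,0.08,0],[0,-0.06,0.1,0],[0,0,0.12,0],[0,0,0.12,0],[0,0,0.12,0],[0,0,0,0],[0,0,0,0]]
  ]
}}

```text
t: 13.35
tool_pos: [0.3415, -0.0522, 0.2432]
tool_rot: [1.464, 1.021, -1.462]
contact_force: [0.6, 0.1, -1.0]
opening: -0.0
```

```bash
python3 - <<'E'
from h import *
for cam in("side","top"):
    im=ang(cam)
    save(im,cam+"3.png",(110,310,230,450) if cam=="side" else (110,290,210,440))
    P,r,c=pts(im);hsv=cv2.cvtColor(im["pixels"],cv2.COLOR_RGB2HSV)[r,c]
    D=P-H;a=D@u;b=D@np.array([.34,.94,0])
    m=(abs(b)<.018)&(a>.02)&(a<.075)&(abs(D[:,2])<.04)
    print(cam,m.sum(),"slope",np.polyfit(a[m],D[m][:,2],1).round(4))
    for t in("disk","marker_empty","bottle","spare_disk","tape"):
        for x in ctrl.trace(cam,t)[:1]: print(t,round(x["score"],2),np.median(pts(im,x["region"])[0],0).round(3))
o=ctrl.get_obs();print(o['t'],o['contact_force'],o['tool_pos'])
E
```

```text
side green 84 a [0.009 0.05  0.075] z [-0.002  0.002  0.009] ang 2.99
side 112 slope [-0.0247  0.0036]
disk 0.72 [0.568 0.255 0.018]
marker_empty 0.68 [ 0.531 -0.252  0.096]
bottle 0.65 [0.74  0.119 0.09 ]
spare_disk 0.54 [0.298 0.297 0.004]
tape 0.8 [ 0.744 -0.056  0.018]
top green 214 a [0.006 0.041 0.077] z [-0.001  0.004  0.008] ang 3.04
top 173 slope [0.0192 0.0029]
disk 0.73 [0.565 0.244 0.018]
marker_empty 0.78 [ 0.528 -0.249  0.098]
bottle 0.63 [0.731 0.137 0.114]
spare_disk 0.62 [0.305 0.301 0.004]
tape 0.6 [ 0.751 -0.058  0.02 ]
13.95 [-0.28855079  0.03160988 -0.60572863] [ 0.3416844  -0.05084946  0.24277314]
```

View pics/side3.png

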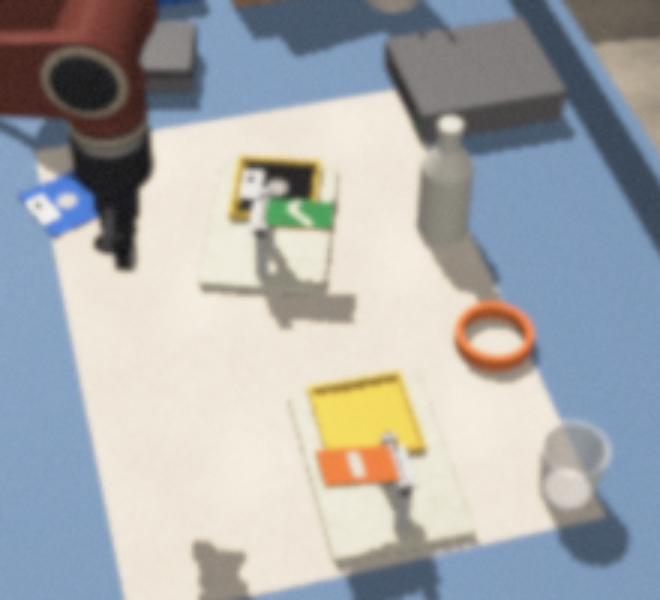

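View pics/top3.png

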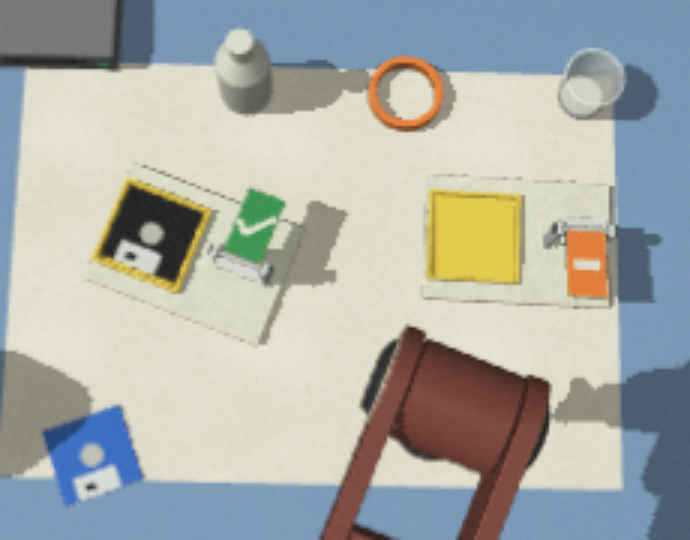

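The pictures show the green face up and flat at (255, 225) in the top crop. The empty station is still orange at (587, 263), the disk is in its cradle, and the gripper is clear.

```bash
python3 -c "
from station import ctrl
print(ctrl.finish_job())"
```

```text
the job is handed in; nothing more can be done
None
```

The marker of the station with the black disk now lies flat on the far side, green face up, and I handed the job in at about 14 s of the 42 s allowed. With the fingers closed, I lifted its free edge, pushed it over the hinge and pressed it down at the outer end. I then lifted off and moved clear.

**Final checks:**
- **Flatness:** the last press reached about 26 N with less than 1 mm of further motion, so the paddle was at its stop. After I withdrew, the measured slope was −0.02 rad from the side camera and +0.02 rad from the top camera. The two differ in sign, but both are about zero within the depth noise.
- **Other station:** the empty station's marker still shows orange and measures the same as before.
- **Other objects:** the disk, bottle, tape and blue diskette measured where they started. From the side camera alone the blue diskette read about 10 mm off, because the arm partly hid it. The top camera showed it unmoved.
- **Forces:** the contact readings I took during the job never went above about 30 N.

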